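# Switch the bench suction to the stone

## Robot

A 6-joint arm with a two-finger parallel gripper is mounted at the origin on the work surface. World frame = base frame: x ahead of the robot, y to its left, z up, the work surface at z = 0. Lengths are in m, angles in rad, forces in N, time in s.
With the tool pointing down it reaches from about 0.35 to 0.725 m from the base axis. Payload 6 kg.
Tool frame: the origin (TCP) lies midway between the tips of the shut fingers; the grasp point (between the pads) lies 19 mm behind it; z points along the fingers, y is the line along which they close (so a half turn about z gives the same grasp; the last joint's range is limited). The gripper opens to 85 mm and grips with 20 to 120 N. Pads are 22 mm wide; open, the fingers measure 114 mm over their backs; the gripper's body (76 mm by 85 mm) begins 54 mm behind the grasp point. The pads swing forward as they close: fully open they stand 13 mm farther back than shut.
Start: joints at [-0.969, 0.04, 0.085, 0, -1.615, -0.334], TCP at [0.159, -0.579, 0.231] pointing down, gripper open.
Joint ranges: [-2.56, 2.56], [-1.29, 2.01], [-1.08, 1.49], [-3.29, 1.98], [-2.81, -0.18], [-2.99, 2.99]. Speed limits (rad/s): [2.57, 2.57, 3.01, 3.14, 3.14, 3.14].

## Interface

Orientations are given as [roll, pitch, yaw] about the fixed x, y, z axes, in that order (R = Rz(yaw) Ry(pitch) Rx(roll)).
In Python, from bench import ctrl gives the robot as it stands.
- The arm moves only by the tool send_rows, never from a script. Its arguments are lists of equal length, an entry for each row: "slide": the shift along the tool's x, y, z in cm, a list of three; "delta_rot": the turn, a rotation vector about the tool's x, y, z in rad, a list of three; "hand": the finger opening in cm, from 0 to 8.54. In form: {"slide": [[tx, ty, tz], ...], "delta_rot": [[ax, ay, az], ...], "hand": [hand, ...]}. A call has 1 to 10 rows; each row shifts and turns the commanded pose from where the row before left it, along the tool's axes as they then stand; what a row does not reach is not made up. A row lasts 1/10 s, in which the tool goes at most 50 mm and 8.59 degrees, less where a joint would pass 70% of its speed; a pose out of reach is approached as far as the arm can. A call is refused whole if a number of a shift passes 5 or a number of a turn 0.15, either way. A call with a gripper value outside its range is refused whole. The fingers move at their own pace and stop on an object; the grip force is fixed at half the most. Time passes only in rows, so rows that do not move let the fingers close. It gives the time, the measured TCP pose, the force, the opening and the grip force at its end, in the units of the state.
- ctrl.sense(): the state, without advancing time (a new reading comes with each control period).
- ctrl.capture(name): name is "side" or "top"; returns (picture, depth): 480x640x3 uint8, red, green, blue; 480x640 float32, m along the optical axis (not along the pixel's ray), 0 where there is no reading.
- ctrl.camera_model(name): a dict with "intrinsics" (3x3 intrinsics, pixels), "rvec" (rotation vector, rad) and "tvec" (3), from world to camera coordinates, as OpenCV has them. Camera axes: x right, y down, z forward; pixel columns grow to the right and rows downward; lengths in m; the calibration is good to about 2 mm. A picture is of the moment at which its call begins. camera_model takes no time and is no camera call.
- ctrl.hand_in(): hands the job in; it is judged then, once.
Trained networks look in the newest picture that a camera, given by its name, has taken for a name from the list of things; names that differ only in an ending like _2 or _b are one class to them, and where a whole thing is asked for, a point or a joint stands for the part that bears it (a point fixed in the world has none). Each returns a list of dicts, best first, with "score" (0 to 1); they miss things now and then, are a little off and sometimes report something else, mostly with a low value. They report only what shows in the picture. A call takes as long as a camera call.
- ctrl.search_frame(camera, query): "location" ([x, y, z] in m, in world coordinates, good to about 4 mm: the middle of the surface that is visible of it).
- ctrl.cut_out(camera, query): "mask" (480x640 bool, what is visible of it).
The state is a dict: "time": time; "joint_pos": joint angles; "qvel": joint speeds; "joint_torque": joint torques, N m; "tool_pos": TCP position; "orientation": TCP orientation; "ft_force": force on the tool from outside, world axes, zero at the start; "torque": the same for the moment, N m; "opening": opening from 0.0 (shut) to 1.0 (fully open); "finger_force": force on a finger pad.
Only numpy, scipy, OpenCV 4.12 (cv2) and the standard library are available. Lean on these libraries where they do the work, as an engineer would, in place of code of your own. Each camera call takes 0.05 s, during which the arm holds its last target. There are 200 camera calls.

## Task

Send all the suction to the stone block: using only the fingertips, without gripping anything, push the sliding cover of the port right beside the block fully open, and push the covers of the other two ports fully shut. Leave the stone and everything else lying on the bench where it is.

Things in the scene. Friction and masses are not known exactly. Their poses are not given: they have to be found in the camera images.
- port_a: bench-top suction port, a low dark metal frame fixed to the bench, 195 mm long (its x), 116 mm wide over the rails (its y), 20 mm high. Origin: centre of its underside. The half towards its +x holds the 84 mm square suction opening and has four bolted ears at its sides; the half towards its -x is the plain tray on which the cover parks when open. No lip at either end. Ports stand with either end towards the robot.
- cover_a (a joint): sliding steel cover of port_a (m): 0 = fully shut over the opening, 0.085 = fully open at its end stop; it moves along the port's own -x as it opens, has about 2 N of friction and stays where it is left. The cover is 100 mm square with plain flat ends, no handle; it spans 20 to 46 mm above the bench.
- cover_a_mid (a point): centre of the top face of that cover, 46 mm above the bench; the end faces lie 50 mm either side of it along the x axis of port_a
- port_b: bench-top suction port, a low dark metal frame fixed to the bench, 195 mm long (its x), 116 mm wide over the rails (its y), 20 mm high. Origin: centre of its underside. The half towards its +x holds the 84 mm square suction opening and has four bolted ears at its sides; the half towards its -x is the plain tray on which the cover parks when open. No lip at either end. Ports stand with either end towards the robot.
- cover_b (a joint): sliding steel cover of port_b (m): 0 = fully shut over the opening, 0.085 = fully open at its end stop; it moves along the port's own -x as it opens, has about 2 N of friction and stays where it is left. The cover is 100 mm square with plain flat ends, no handle; it spans 20 to 46 mm above the bench.
- cover_b_mid (a point): centre of the top face of that cover, 46 mm above the bench; the end faces lie 50 mm either side of it along the x axis of port_b
- port_c: bench-top suction port, a low dark metal frame fixed to the bench, 195 mm long (its x), 116 mm wide over the rails (its y), 20 mm high. Origin: centre of its underside. The half towards its +x holds the 84 mm square suction opening and has four bolted ears at its sides; the half towards its -x is the plain tray on which the cover parks when open. No lip at either end. Ports stand with either end towards the robot.
- cover_c (a joint): sliding steel cover of port_c (m): 0 = fully shut over the opening, 0.085 = fully open at its end stop; it moves along the port's own -x as it opens, has about 2 N of friction and stays where it is left. The cover is 100 mm square with plain flat ends, no handle; it spans 20 to 46 mm above the bench.
- cover_c_mid (a point): centre of the top face of that cover, 46 mm above the bench; the end faces lie 50 mm either side of it along the x axis of port_c
- stone: pale limestone block being dressed, 100 x 200 x 50 mm, 2.8 kg, lying loose on the bench about 50 mm beyond the opening end (+x end) of one port, centre about 0.205 m from that port's origin: by far the nearest port. Origin: centre of its underside, long side along its y
- flat_chisel: loose steel chisel with a broad 26 mm tip, 170 mm long, 16 mm thick, lying along its x among the ports; origin at the middle of its underside
- point_chisel: loose steel chisel with a narrow tip, 180 mm long, 16 mm thick, lying along its x among the ports; origin at the middle of its underside
- mallet: round white mallet standing on its head, 100 mm wide, 210 mm high with the handle; origin at the centre of its underside
- tin: open metal tin, 76 mm wide, 100 mm high; origin at the centre of its underside
- brush: hand brush lying along its x; origin on its underside
- offcut: small marble offcut, 70 x 50 x 35 mm; origin at the centre of its underside
- square: steel try square lying flat: stock 110 mm long, 16 mm high, blade 150 mm long; origin at the centre of the stock's underside

How it is judged:
At the end, for the whole second after the job is handed in: The cover of the port beside the stone is within 5 mm of fully open, the other two covers are within 5 mm of fully shut, all three at rest, and the stone and the seven loose things lie within 30 mm of where they were (value of joint cover_b above 0.08 m and value of joint each of cover_a, cover_c below 0.005 m and distance of each of flat_chisel, point_chisel, mallet, tin, brush, offcut, square, stone from where it was at the start of the episode below 0.03 m and velocity of joint cover_a between -0.01 and 0.01 m/s and velocity of joint cover_b between -0.01 and 0.01 m/s and velocity of joint cover_c between -0.01 and 0.01 m/s); the robot touches nothing.
It fails at once if the stone is shifted by 30 mm (distance of stone from where it was at the start of the episode above 0.03 m).
It fails at once if a loose thing on the bench is shifted or lifted by 30 mm (distance of any of flat_chisel, point_chisel, mallet, tin, brush, offcut, square from where it was at the start of the episode above 0.03 m).
It also fails if it takes over 51 s, if anything falls off the work surface, if the arm or the gripper's body presses on something with over 40 N, if the wrist force passes 120 N, or if a joint passes its speed limit or range.

## Working session

There is one attempt and no reset: what is moved stays moved. The work goes in short steps, Python scripts to look and compute and a tool call to move; the robot and the scene stay as the last step left them, time stands still between calls to the robot, and variables do not carry over. Pictures are saved under pics/ and viewed, at most 10 in all, crops included, and the job is handed in when it is done.

Besides the shell and the picture viewer there is one more tool, called after "Emit:" as name(argument=value, ...) on one line, values as JSON. send_rows: Moves the arm, as the interface text tells. Its arguments: {"type":"object","properties":{"slide":{"type":"array"},"delta_rot":{"type":"array"},"hand":{"type":"array"}},"required":["slide","delta_rot","hand"]}

```bash
mkdir -p pics; ls
cat > h.py <<'E'
from bench import ctrl
import numpy as np, cv2
def cam(n):
    m=ctrl.camera_model(n);R,_=cv2.Rodrigues(np.array(m["rvec"],float));return np.array(m["intrinsics"]),R,np.array(m["tvec"]).reshape(3)
def cloud(n,d):
    K,R,t=cam(n);v,u=np.mgrid[:480,:640]
    p=np.stack([(u-K[0,2])*d/K[0,0],(v-K[1,2])*d/K[1,1],d],-1)
    return (p-t)@R
E
python3 - <<'E'
from h import *
for n in("top","side"):
    im,d=ctrl.capture(n);cv2.imwrite(f"pics/{n}0.png",im[...,::-1]);np.save(n+"d.npy",d);np.save(n+"im.npy",im)
    P=cloud(n,d)
    for q in("port_a","cover_a","stone","flat_chisel","point_chisel","mallet","tin","brush","offcut","square"):
        try:
            r=ctrl.cut_out(n,q)
            for x in r:
                m=x["mask"]&(d>0)
                pts=P[m];zt=np.percentile(pts[:,2],90)
                mm=m&(abs(P[...,2]-zt)<.012)
                rc=cv2.minAreaRect((P[mm][:,:2]*1000).astype(np.float32))
                print(n,q,round(x["score"],2),m.sum(),"z90",round(zt,3),"c",np.round(rc[0]),"sz",np.round(rc[1]),"ang",round(rc[2],1))
        except Exception as e: print(n,q,e)
print(ctrl.sense())
E
```

```text
pics
top port_a 0.96 2889 z90 0.048 c [ 491. -278.] sz [102. 101.] ang 84.5
top port_a 0.94 2862 z90 0.047 c [616.   6.] sz [100. 101.] ang 85.7
top port_a 0.66 2942 z90 0.047 c [530. 264.] sz [102. 101.] ang 83.7
top port_a 0.59 1229 z90 0.05 c [ 491. -278.] sz [101. 100.] ang 84.5
top cover_a 0.73 1291 z90 0.049 c [530. 264.] sz [102. 101.] ang 83.7
top cover_a 0.72 1207 z90 0.05 c [616.   7.] sz [100. 101.] ang 85.4
top cover_a 0.67 1272 z90 0.05 c [ 491. -278.] sz [101. 100.] ang 84.5
top stone 0.58 2604 z90 0.052 c [713. 255.] sz [201. 103.] ang 87.2
top flat_chisel 0.61 363 z90 0.017 c [508. 134.] sz [163.  26.] ang 6.7
top point_chisel 0.55 372 z90 0.018 c [ 504. -134.] sz [174.  17.] ang 4.0
top mallet 0.8 1188 z90 0.176 c [465. 547.] sz [11. 27.] ang 72.7
top tin 0.86 720 z90 0.098 c [ 355. -452.] sz [73. 74.] ang 34.8
top brush 0.66 761 z90 0.022 c [ 556. -561.] sz [ 43. 199.] ang 82.8
top offcut 0.84 515 z90 0.038 c [592. 531.] sz [72. 52.] ang 17.0
top offcut 0.72 3009 z90 0.048 c [ 491. -278.] sz [102. 101.] ang 84.5
top square 0.71 2742 z90 0.047 c [616.   6.] sz [100. 
[... 1402 characters left out ...]
103.] ang 83.9
{'time': 1.1, 'joint_pos': array([-9.69283483e-01,  4.02105658e-02,  8.47971633e-02, -7.80592944e-06,
       -1.61547951e+00, -3.33697746e-01]), 'qvel': array([ 0.00172441, -0.00061541,  0.0003591 , -0.00039607,  0.00142763,
       -0.00154182]), 'joint_torque': array([-2.94811725e-03, -3.67935634e+01,  3.47442591e+01,  6.93326443e+00,
       -9.98013893e-04, -2.69114224e-05]), 'tool_pos': array([ 0.15879197, -0.57858934,  0.23125212]), 'orientation': array([ 3.14149884e+00, -2.42676138e-05, -2.87377721e+00]), 'ft_force': array([-0.24788412,  0.61692247,  0.32943199]), 'torque': array([ 0.00615188, -0.01026314, -0.00766149]), 'finger_force': 0.0, 'opening': 1.0045854271260481}
```

View pics/top0.png

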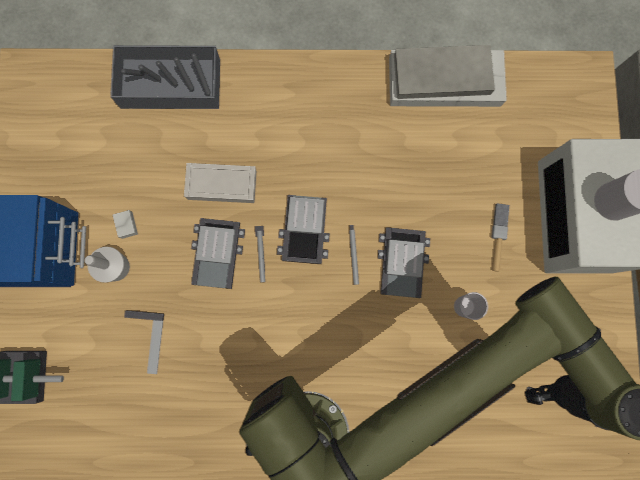

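View pics/side0.png

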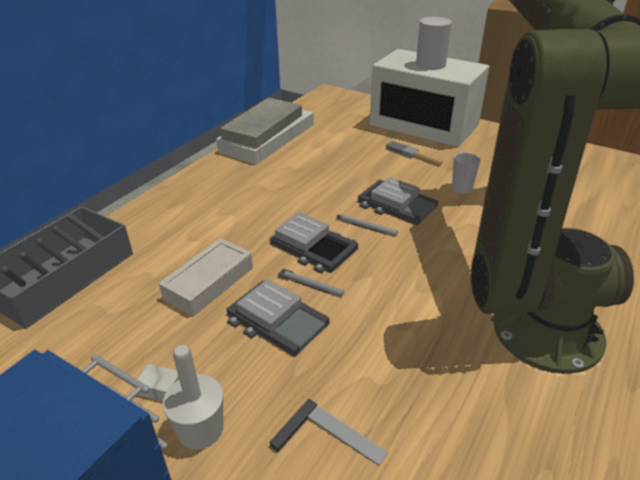

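The top view has +x up and +y left. The left port, at px (215,253), is beside the stone (220,182). Its cover is shut and has to be pushed towards the robot. The middle port (303,230) has its ears and opening at the near end and its cover open at the far end, so that cover is also pushed towards the robot. The right port (404,262) has its opening at the far end and its cover part open, so it is pushed away from the robot. Next I measure the frames.

Run:
```python
from h import *
for n in("top","side"):
  d=np.load(n+"d.npy");P=cloud(n,d)[d>0]
  for nm,c,a in(("L",(530,265),-6.2),("M",(616,7),-5),("R",(491,-277),-5.3)):
    a=np.radians(a);ux=np.array([np.cos(a),np.sin(a)]);uy=np.array([-ux[1],ux[0]])
    q=P[:,:2]*1000-np.array(c);s=q@ux;t=q@uy;z=P[:,2]*1000
    k=(abs(t)<56)&(abs(s)<160)&(z>9)&(z<30)
    k2=(abs(t)<56)&(abs(s)<75)&(z>42)&(z<58)
    k3=(abs(s)<160)&(abs(t)<75)&(z>12)&(z<28)
    print(n,nm,"frame s",np.round(np.percentile(s[k],[0,2,98,100])),"cover s",np.round(np.percentile(s[k2],[0,1,99,100])),"cover t",np.round(np.percentile(t[k2],[1,99])),"hi z",np.median(z[k2]).round(1),"ears s", np.round(np.percentile(s[k3&(abs(t)>61)],[0,10,90,100])))
```

```text
top L frame s [-130. -117.  134.  138.] cover s [-50. -49.  48.  50.] cover t [-50.  47.] hi z 45.7 ears s [-18.  -7. 138. 140.]
top M frame s [-146. -134.   60.  160.] cover s [-51. -49.  48.  49.] cover t [-49.  48.] hi z 45.9 ears s [-109. -106.  -52.  -44.]
top R frame s [-160. -106.   86.  146.] cover s [-50. -49.  48.  50.] cover t [-50.  48.] hi z 46.3 ears s [-4.  4. 61. 65.]
side L frame s [-121. -119.  137.  141.] cover s [-52. -50.  49.  51.] cover t [-48.  50.] hi z 48.4 ears s [-57.  -6. 139. 143.]
side M frame s [-136. -134.   44.   63.] cover s [-51. -50.  49.  52.] cover t [-49.  52.] hi z 48.6 ears s [-117. -109.  -52.  -49.]
side R frame s [-107. -106.   87.   94.] cover s [-51. -50.  49.  54.] cover t [-50.  52.] hi z 48.6 ears s [-105.  -30.   62.   75.]
```

Run:
```python
import cv2
i=cv2.imread("pics/top0.png")[150:310,170:450];cv2.imwrite("pics/crop.png",cv2.resize(i,None,fx=2.8,fy=2.8,interpolation=cv2.INTER_CUBIC))
```

```text
(no output)
```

View pics/crop.png

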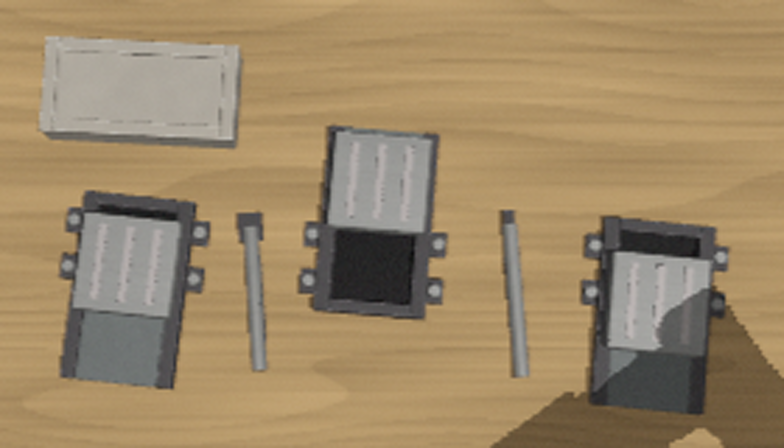

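Estimates in port-aligned coordinates:
- **L:** about 62 mm still to open.
- **M:** fully open, about 85 mm to shut.
- **R:** about 40 mm to shut.

I start with R: turn the tool onto the port axis, shut the fingers and move over.

Emit:
send_rows(slide=[[0, 0, 0], [0, 0, 0], [0, 0, 0], [-2.5, 3.7, 0], [-2.5, 3.7, 0], [-2.5, 3.7, 0], [-2.5, 3.7, 0], [-2.5, 3.7, 0], [-2.5, 3.7, 0], [-2.5, 3.7, 0]], delta_rot=[[0, 0, 0.12], [0, 0, 0.12], [0, 0, 0.12], [0, 0, 0], [0, 0, 0], [0, 0, 0], [0, 0, 0], [0, 0, 0], [0, 0, 0], [0, 0, 0]], hand=[0, 0, 0, 0, 0, 0, 0, 0, 0, 0])

```text
time: 2.1
tool_pos: [0.3577, -0.3352, 0.2316]
orientation: [-3.141, 0.001, 3.049]
ft_force: [0.5, 0.3, 0.4]
opening: 0.0
finger_force: 0.0
```

Emit:
send_rows(slide=[[-2.4, 3.6, 0], [-2.4, 3.6, 0], [0, 0, 4], [0, 0, 4], [0, 0, 0], [0, 0, 0]], delta_rot=[[0, 0, 0], [0, 0, 0], [0, 0, 0], [0, 0, 0], [0, 0, 0], [0, 0, 0]], hand=[0, 0, 0, 0, 0, 0])

```text
time: 2.7
tool_pos: [0.4111, -0.27, 0.1523]
orientation: [-3.14, -0.0, 3.049]
ft_force: [0.7, -1.0, 1.3]
opening: 0.002
finger_force: 0.0
```

Emit:
send_rows(slide=[[0, 0, 4], [0, 0, 4], [0, 0, 2.5], [0, 0, 1.6], [0, 0, 0], [-1, 0, 0], [-0.8, 0, 0], [-0.5, 0, 0], [-0.5, 0, 0], [-0.5, 0, 0]], delta_rot=[[0, 0, 0], [0, 0, 0], [0, 0, 0], [0, 0, 0], [0, 0, 0], [0, 0, 0], [0, 0, 0], [0, 0, 0], [0, 0, 0], [0, 0, 0]], hand=[0, 0, 0, 0, 0, 0, 0, 0, 0, 0])

```text
time: 3.7
tool_pos: [0.4446, -0.2728, 0.0307]
orientation: [-3.141, -0.0, 3.049]
ft_force: [-3.2, -0.5, 0.5]
opening: 0.001
finger_force: 1.1
```

Emit:
send_rows(slide=[[-0.5, 0, 0], [-0.5, 0, 0], [-0.3, 0, 0], [-0.3, 0, 0]], delta_rot=[[0, 0, 0], [0, 0, 0], [0, 0, 0], [0, 0, 0]], hand=[0, 0, 0, 0])

```text
time: 4.1
tool_pos: [0.4603, -0.2741, 0.0302]
orientation: [-3.142, -0.0, 3.049]
ft_force: [-3.5, -1.2, 2.5]
opening: 0.001
finger_force: 1.1
```

Emit:
send_rows(slide=[[-0.2, 0, 0], [-0.2, 0, 0]], delta_rot=[[0, 0, 0], [0, 0, 0]], hand=[0, 0])

```text
time: 4.3
tool_pos: [0.4631, -0.2744, 0.0302]
orientation: [3.141, -0.003, 3.049]
ft_force: [-11.4, 1.8, 7.2]
opening: 0.001
finger_force: 5.5
```

Emit:
send_rows(slide=[[-0.2, 0, 0], [-0.1, 0, 0]], delta_rot=[[0, 0, 0], [0, 0, 0]], hand=[0, 0])

```text
time: 4.5
tool_pos: [0.4631, -0.2744, 0.0302]
orientation: [3.141, -0.01, 3.049]
ft_force: [-20.6, 5.2, 13.7]
opening: 0.0
finger_force: 10.6
```

Emit:
send_rows(slide=[[-0.2, 0, 0], [0, 0, 0]], delta_rot=[[0, 0, 0], [0, 0, 0]], hand=[0, 0])

```text
time: 4.7
tool_pos: [0.4632, -0.2744, 0.0302]
orientation: [3.141, -0.014, 3.049]
ft_force: [-25.2, 7.9, 18.4]
opening: -0.002
finger_force: 13.6
```

R is against its stop: the force jumped and the TCP stalled where predicted. Backing off and going to M.

Emit:
send_rows(slide=[[1.5, 0, 0], [1.5, 0, 0], [0, 0, -5], [0, 0, -5], [-2.6, 3.3, 0], [-2.6, 3.3, 0], [-2.6, 3.3, 0], [-2.6, 3.3, 0], [-2.6, 3.3, 0], [-2.6, 3.3, 0]], delta_rot=[[0, 0, 0], [0, 0, 0], [0, 0, 0], [0, 0, 0], [0, 0, 0], [0, 0, 0], [0, 0, 0], [0, 0, 0], [0, 0, 0], [0, 0, 0]], hand=[0, 0, 0, 0, 0, 0, 0, 0, 0, 0])

```text
time: 5.7
tool_pos: [0.6142, -0.0874, 0.1303]
orientation: [3.141, 0.001, 3.05]
ft_force: [0.0, -1.4, 0.6]
opening: 0.002
finger_force: 0.0
```

Emit:
send_rows(slide=[[-2.6, 3.3, 0], [-2.6, 3.3, 0], [-2.6, 3.3, 0], [0, 0, 0]], delta_rot=[[0, 0, 0], [0, 0, 0], [0, 0, 0], [0, 0, 0]], hand=[0, 0, 0, 0])

```text
time: 6.1
tool_pos: [0.7014, 0.0063, 0.1273]
orientation: [3.141, -0.002, 3.053]
ft_force: [-0.1, -0.7, -1.1]
opening: 0.003
finger_force: 0.0
```

Emit:
send_rows(slide=[[0.5, -0.5, 3], [0, 0, 3], [0, 0, 2.5], [0, 0, 1.1], [0, 0, 0]], delta_rot=[[0, 0, 0], [0, 0, 0], [0, 0, 0], [0, 0, 0], [0, 0, 0]], hand=[0, 0, 0, 0, 0])

```text
time: 6.6
tool_pos: [0.6931, -0.0025, 0.0323]
orientation: [-3.141, -0.003, 3.049]
ft_force: [-0.6, -0.1, 0.5]
opening: 0.002
finger_force: 0.0
```

Next push: about 101 mm in world -x, to TCP x ≈ 0.592.

Emit:
send_rows(slide=[[1, 0, 0.1], [0.7, 0, 0], [0.8, 0, 0], [1, 0, 0], [1, 0, 0], [1, 0, 0], [1, 0, 0], [1, 0, 0], [1, 0, 0], [0.5, 0, 0]], delta_rot=[[0, 0, 0], [0, 0, 0], [0, 0, 0], [0, 0, 0], [0, 0, 0], [0, 0, 0], [0, 0, 0], [0, 0, 0], [0, 0, 0], [0, 0, 0]], hand=[0, 0, 0, 0, 0, 0, 0, 0, 0, 0])

```text
time: 7.6
tool_pos: [0.6034, 0.0061, 0.0332]
orientation: [3.141, -0.0, 3.05]
ft_force: [2.2, -0.6, 1.1]
opening: -0.003
finger_force: 1.1
```

Emit:
send_rows(slide=[[0.4, 0, 0], [0.3, 0, 0], [0, 0, 0]], delta_rot=[[0, 0, 0], [0, 0, 0], [0, 0, 0]], hand=[0, 0, 0])

```text
time: 7.9
tool_pos: [0.5971, 0.0066, 0.0331]
orientation: [3.142, -0.001, 3.049]
ft_force: [1.0, 0.1, 0.8]
opening: -0.001
finger_force: 0.6
```

Emit:
send_rows(slide=[[0.3, 0, 0], [0.2, 0, 0], [0, 0, 0]], delta_rot=[[0, 0, 0], [0, 0, 0], [0, 0, 0]], hand=[0, 0, 0])

```text
time: 8.2
tool_pos: [0.597, 0.0067, 0.0334]
orientation: [3.14, 0.01, 3.049]
ft_force: [23.7, -5.5, -12.3]
opening: 0.002
finger_force: 11.7
```

Emit:
send_rows(slide=[[-1.5, 0, 0], [-1.5, 0, 0], [0, 0, -5], [0, 0, -5], [0.6, 4.2, 0], [0.6, 4.2, 0], [0.6, 4.2, 0], [0.6, 4.2, 0], [0.6, 4.2, 0], [0.5, 4, 0]], delta_rot=[[0, 0, 0], [0, 0, 0], [0, 0, 0], [0, 0, 0], [0, 0, 0], [0, 0, 0], [0, 0, 0], [0, 0, 0], [0, 0, 0], [0, 0, 0.016]], hand=[0, 0, 0, 0, 0, 0, 0, 0, 0, 0])

```text
time: 9.2
tool_pos: [0.6095, 0.2581, 0.1322]
orientation: [-3.14, -0.003, 3.033]
ft_force: [0.1, 0.4, -0.1]
opening: -0.003
finger_force: 0.0
```

Emit:
send_rows(slide=[[0, 0, 0], [0, 0, 0]], delta_rot=[[0, 0, 0], [0, 0, 0]], hand=[0, 0])

```text
time: 9.4
tool_pos: [0.6097, 0.2571, 0.1318]
orientation: [-3.14, -0.003, 3.035]
ft_force: [-0.1, 0.2, -0.1]
opening: 0.003
finger_force: 0.0
```

Emit:
send_rows(slide=[[0, 0, 4], [0, 0, 3.5], [0, 0, 2.5], [0, 0, 0], [1, 0, 0], [0.8, 0, 0], [0.8, 0, 0], [1, 0, 0], [1, 0, 0], [1, 0, 0]], delta_rot=[[0, 0, 0], [0, 0, 0], [0, 0, 0], [0, 0, 0], [0, 0, 0], [0, 0, 0], [0, 0, 0], [0, 0, 0], [0, 0, 0], [0, 0, 0]], hand=[0, 0, 0, 0, 0, 0, 0, 0, 0, 0])

```text
time: 10.4
tool_pos: [0.5545, 0.2629, 0.0344]
orientation: [3.14, 0.002, 3.034]
ft_force: [1.1, -1.2, 2.3]
opening: 0.004
finger_force: 1.3
```

Emit:
send_rows(slide=[[1, 0, 0], [0.6, 0, 0], [0.4, 0, 0], [0, 0, 0]], delta_rot=[[0, 0, 0], [0, 0, 0], [0, 0, 0], [0, 0, 0]], hand=[0, 0, 0, 0])

```text
time: 10.8
tool_pos: [0.534, 0.2646, 0.0329]
orientation: [-3.141, -0.001, 3.034]
ft_force: [-0.1, 0.1, -0.1]
opening: -0.001
finger_force: 0.0
```

Emit:
send_rows(slide=[[0.3, 0, 0], [0.3, 0, 0], [0, 0, 0]], delta_rot=[[0, 0, 0], [0, 0, 0], [0, 0, 0]], hand=[0, 0, 0])

```text
time: 11.1
tool_pos: [0.5285, 0.2651, 0.0328]
orientation: [-3.141, -0.001, 3.033]
ft_force: [-0.0, -0.8, -0.7]
opening: 0.001
finger_force: 0.0
```

Emit:
send_rows(slide=[[0.2, 0, 0], [0.2, 0, 0], [0, 0, 0]], delta_rot=[[0, 0, 0], [0, 0, 0], [0, 0, 0]], hand=[0, 0, 0])

```text
time: 11.4
tool_pos: [0.5261, 0.2654, 0.033]
orientation: [3.141, 0.002, 3.033]
ft_force: [9.0, -1.1, -5.6]
opening: 0.0
finger_force: 4.4
```

```bash
cat > m.py <<'E'
from h import *
im,d=ctrl.capture("top");cv2.imwrite("pics/top_%d.png"%int(ctrl.sense()["time"]*10),im[150:310,170:450,::-1]);P=cloud("top",d)[d>0]
for nm,c,a in(("L",(530,265),-6.2),("M",(616,7),-5),("R",(491,-277),-5.3)):
    a=np.radians(a);ux=np.array([np.cos(a),np.sin(a)]);uy=np.array([-ux[1],ux[0]])
    q=P[:,:2]*1000-np.array(c);s=q@ux;t=q@uy;z=P[:,2]*1000
    k=(abs(t)<48)&(abs(s)<160)&(z>40)&(z<50);k&=(s<75) if nm=="L" else k
    print(nm,np.round(np.percentile(s[k],[0,1,50,99,100])) if k.any() else None)
E
python3 m.py
```

```text
L [-114. -113.  -70.  -16.  -15.]
M [-130. -129.  -80.  -31.  -29.]
R [-18. -17.  32.  82.  83.]
```

Emit:
send_rows(slide=[[0.2, 0, 0], [0.2, 0, 0], [0, 0, 0]], delta_rot=[[0, 0, 0], [0, 0, 0], [0, 0, 0]], hand=[0, 0, 0])

```text
time: 11.75
tool_pos: [0.5259, 0.2654, 0.0332]
orientation: [3.14, 0.009, 3.032]
ft_force: [28.5, -2.3, -15.7]
opening: -0.003
finger_force: 14.3
```

Emit:
send_rows(slide=[[-1.5, 0, 0], [-1.2, 0, 0], [0, 0, -5], [0, 0, -5], [0, 0, -5], [0, -4, 0], [0, -4, 0], [0, -4, 0], [0, 0, 0], [0, 0, 0]], delta_rot=[[0, 0, 0], [0, 0, 0], [0, 0, 0], [0, 0, 0], [0, 0, 0], [0, 0, 0], [0, 0, 0], [0, 0, 0], [0, 0, 0], [0, 0, 0]], hand=[0, 0, 0, 0, 0, 0, 0, 0, 0, 0])

```text
time: 12.75
tool_pos: [0.535, 0.1433, 0.1837]
orientation: [3.141, 0.0, 3.032]
ft_force: [-0.2, -0.3, 0.7]
opening: 0.001
finger_force: 0.0
```

```bash
python3 m.py; python3 -c "
import cv2,glob
f=sorted(glob.glob('pics/top_*.png'))[-1];cv2.imwrite('pics/fin.png',cv2.resize(cv2.imread(f),None,fx=2.8,fy=2.8,interpolation=2))"
```

```text
L [-115. -113.  -75.  -18.  -15.]
M [-130. -128.  -80.  -31.  -30.]
R [-18. -17.  32.  82.  83.]
```

View pics/fin.png

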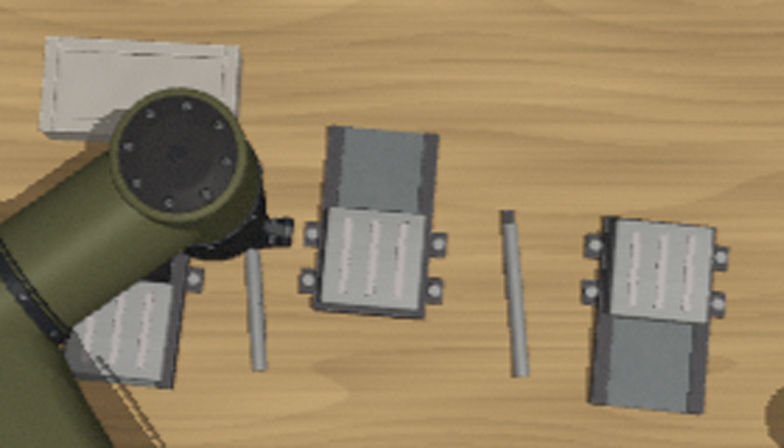

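The middle cover (370,260) and right cover (660,270) are shut. The left cover (125,330) is at its open stop. The stone and both chisels are where they were, and the arm is clear.

```bash
python3 -c "
from bench import ctrl
print(ctrl.hand_in())"
```

```text
the job is handed in; nothing more can be done
None
```

The cover beside the stone is pushed to its fully open stop and the other two covers to their fully shut stops. The stone and both chisels look undisturbed, and the job is handed in; no verdict was returned.

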